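# Set the sunken level knob in the back of a portable speaker

### The job

The portable speaker on the TV cabinet is set too quiet. Lay it gently down on its grille and let go of it, reach through the guard opening in its back and turn the sunken level knob clockwise to the middle of its scale, the pointer towards the carrying handle; then stand the speaker up again where it stood, facing the same way. Do not let it topple or crash down, and leave the other things as they are.

Things in the scene. Friction and masses are not known exactly. Their poses are not given: they have to be found in the camera images.
- speaker: portable speaker, 0.6 to 0.9 kg, plain grey box 88 deep (x) x 180 wide (y) x 104 high (z), with a round aluminium carrying handle on top. Origin: centre of the underside. +x points out of the back, -x out of the cloth grille (the flat front, which at the start faces roughly towards the robot), +z up to the handle
- speaker_center (a point): centre of the speaker's box, 52 above its underside; axes as the speaker's
- speaker_handle (a point): middle of the handle's round grip bar: 14 diameter, straight for 100 along the speaker's y, its axis 46 above the top of the box (150 above the underside) and 14 behind the box's middle (58 from the front, 30 from the back face), free space under it (39 to the box); its two posts stand at y = -65 and +65. Axes as the speaker's
- guard_opening (a point): centre of the round guard opening, 72 diameter, in the outer face of the back panel (the guard, 6 thick), 52 above the underside. Behind it a recess 44 deep from the outer face to its floor, 100 wide (along y) x 84 (along z); the knob stands in its middle. Axes as the speaker's
- knob_top (a point): centre of the level knob's top, on its turning axis (the speaker's x), 14 below the guard's outer face. From the recess floor up: a disc 32 diameter and 4.6 high, then a straight bar grip 10 thick, 30 long, to 30 above the floor, to be pinched across its thickness; a dark line on its top marks the pointer end. Axes as the speaker's (they do not turn with the knob)
- knob (a joint): level knob's angle, rad: 0 = middle of the scale, the bar's pointer end towards the handle (speaker's +z); grows as the knob is turned clockwise seen from behind the speaker (looking at the knob); stops at -2.6 and +2.6. It turns with light friction (about 0.04 N m) and stays where it is left. The bar grip lies along the pointer's direction
- foot_left (a point): point on the underside, 85 to the speaker's +y from its middle
- foot_right (a point): point on the underside, 85 to the speaker's -y from its middle
- truck: bystander: yellow toy tipper truck 120 x 64 x 70 high, origin at the underside's centre
- pencil_cup: bystander: grey cup 72 diameter, 95 high, with three pencils to 155 high, standing beside the speaker; origin at the underside's centre
- photo_block: bystander: clear acrylic photo block 26 (x) x 90 (y) x 110 high, standing beside the speaker; origin at the underside's centre
- bell: bystander: steel desk bell 80 diameter, 57 high; origin at the underside's centre
- remote: bystander: black remote control 160 x 44 x 18, lying flat; origin at the underside's centre
- books: bystander: two flat books, 170 (x) x 120 (y) x 38 high; origin at the underside's centre
- succulent: bystander: white pot with a succulent, 74 diameter, about 105 high; origin at the underside's centre
Mind the look-alikes: they are no part of the job. There is more than one size of the speaker; the one meant has the size given above.

How it is judged:
By the outcome, as a careful person would: the job done as asked, in the order asked, and still so for the second after the job is handed in, with the robot touching nothing.
It also fails if it takes over 72 s, if anything falls off the work surface, if the arm or the gripper's body presses on something with over 40 N, if the wrist force passes 120 N, or if a joint passes its speed limit or range.

### The arm

A 6-joint arm with a two-finger parallel gripper is mounted at the origin on the work surface. World frame = base frame: x ahead of the robot, y to its left, z up, the work surface at z = 0. Lengths are in m, angles in rad, forces in N, time in s.
With the tool pointing down it reaches from about 0.35 to 0.775 m from the base axis. Payload 5.5 kg.
Tool frame: the origin (TCP) lies at the very end of the fingers, on their centre line; the grasp point (between the pads) lies 19 mm behind it; y points along the fingers, z is the direction in which the jaws open and shut, and the axes are right-handed (so a half turn about y gives the same grasp; the last joint's range is limited). The gripper opens to 85 mm and grips with 20 to 120 N. Pads are 22 mm wide; open, the fingers measure 114 mm over their backs; the gripper's body (76 mm by 85 mm) begins 54 mm behind the grasp point. The pads swing forward as they close: fully open they stand 13 mm farther back than shut.
Start: joints at [-1.397, 0.313, 0.046, 1.304, 0, 1.431], TCP at [0.177, -0.547, 0.231] pointing down, gripper open.
Joint ranges: [-2.76, 2.76], [-0.86, 1.69], [-1.03, 1.26], [-2.2, 2.34], [-1.47, 1.5], [-3.14, 3.14]. Speed limits (rad/s): [2.57, 2.57, 3.14, 3.14, 3.14, 3.14].

### API

Orientations are given as a unit quaternion [w, x, y, z].
In Python, from workcell import env gives the robot as it stands.
- The arm moves only by the shell command python3 -m inch 'ROWS' [OPENING] [FORCE]. ROWS is JSON, a list that holds one entry, the list of rows, each a list of 4 numbers: the shift along the tool's x, y, z in mm, then the turn about the tool's y in degrees. In form: [[[tx, ty, tz, spin], ...]]. A call has 1 to 10 rows; each row is the pose to reach, as a shift and turn from the pose commanded when the call began, along the tool's axes at that moment; what a row does not reach only later rows make up. A row lasts 1/10 s, in which the tool goes at most 50 mm and 8.59 degrees, less where a joint would pass 70% of its speed; a pose out of reach is approached as far as the arm can. A call with a gripper value outside its range is refused whole. OPENING is the finger opening in mm, from 0 to 85.4, set as the call begins (- or left out, the last holds). The fingers move at their own pace and stop on an object; FORCE is the grip in N (left out, the last holds). Time passes only in rows, so rows that repeat a pose let the fingers close. It gives the time, the measured TCP pose, the force and the opening at its end, in the units of the state.
- env.get_state(): the state, without advancing time (a new reading comes with each control period).
- env.read_camera(name): name is "scene" or "top" or "wrist"; returns the picture (420x560x3 uint8, blue, green, red); there is no depth.
- env.camera_model(name): a dict with "fx", "fy", "cx", "cy" (pixels), "R" (3x3) and "t" (3): a world point X has camera coordinates R X + t; the wrist camera has in their place "mount" (4x4, takes a point from camera to tool coordinates, whose origin is the TCP and whose axes are the tool frame's). Camera axes: x right, y down, z forward; pixel columns grow to the right and rows downward; lengths in m; the calibration is good to about 2 mm. A picture is of the moment at which its call begins: read the wrist's pose just before it. camera_model takes no time and is no camera call.
- env.hand_in(): hands the job in, once; it reports no verdict.
The state is a dict: "clock": time; "joint_pos": joint angles; "qvel": joint speeds; "tau": joint torques, N m; "tcp_pos": TCP position; "orientation": TCP orientation; "wrist_force": force on the tool from outside, world axes, zero at the start; "ft_torque": the same for the moment, N m; "finger_gap": finger opening in m.
Only numpy, scipy, OpenCV 4.12 (cv2) and the standard library are available. Lean on these libraries where they do the work, as an engineer would, in place of code of your own. Each camera call takes 0.05 s, during which the arm holds its last target.

## Working session

There is one attempt and no reset: what is moved stays moved. The work goes in short steps, Python scripts to look and compute and a shell command to move; the robot and the scene stay as the last step left them, time stands still between calls to the robot, and variables do not carry over. Pictures are saved under pics/ and viewed, and the job is handed in when it is done.

```bash
ls; mkdir -p pics
cat > h.py <<'E'
import numpy as np, cv2
from workcell import env
from scipy.spatial.transform import Rotation as Ro
def Rq(q): return Ro.from_quat([q[1],q[2],q[3],q[0]]).as_matrix()
def cam(name,st=None):
    m=env.camera_model(name)
    if name!="wrist": 
        R=np.array(m["R"]);t=np.array(m["t"])
    else:
        st=st or env.get_state()
        M=np.array(m["mount"]);T=np.eye(4);T[:3,:3]=Rq(st["orientation"]);T[:3,3]=st["tcp_pos"]
        C=np.linalg.inv(T@M);R=C[:3,:3];t=C[:3,3]
    return m,R,t
def ray(name,u,v,c=None):
    m,R,t=c or cam(name)
    d=R.T@np.array([(u-m["cx"])/m["fx"],(v-m["cy"])/m["fy"],1]);return -R.T@t,d
def onz(name,u,v,z,c=None):
    o,d=ray(name,u,v,c);return o+d*(z-o[2])/d[2]
def proj(name,X,c=None):
    m,R,t=c or cam(name);p=R@np.array(X)+t
    return np.array([m["fx"]*p[0]/p[2]+m["cx"],m["fy"]*p[1]/p[2]+m["cy"]])
def tri(rs):
    A=0;b=0
    for o,d in rs:
        d=d/np.linalg.norm(d);P=np.eye(3)-np.outer(d,d);A=A+P;b=b+P@o
    return np.linalg.solve(A,b)
E
python3 - <<'E'
from h import *
for n in ["scene","top","wrist"]:
    im=env.read_camera(n);cv2.imwrite(f"pics/{n}0.png",im)
    m,R,t=cam(n);print(n,m["fx"],m["cx"],m["cy"],"pos",-R.T@t,"fwd",R[2])
s=env.get_state();print(s);print(Rq(s["orientation"]))
E
```

```text
pics
scene 409.76013535063106 287.39081596668 211.57710134157992 pos [1.29134532 0.69352209 1.0001904 ] fwd [-0.51602786 -0.52807896 -0.6744241 ]
top 524.9460810962939 279.0380970943964 211.15010325151638 pos [0.3675155  0.02704562 1.90099791] fwd [ 0.13041936 -0.01352914 -0.99136661]
wrist 307.0766798086536 285.1630179892251 207.01943851703913 pos [ 0.24634274 -0.52449695  0.37411227] fwd [-0.27003309 -0.08674059 -0.95893597]
{'clock': 0.15, 'joint_pos': array([-1.39661056e+00,  3.13839424e-01,  4.52648599e-02,  1.30359706e+00,
        1.90358606e-05,  1.43119794e+00]), 'qvel': array([ 5.22016772e-04, -2.95949972e-03,  3.78352738e-03,  3.34136914e-05,
        9.95280438e-04, -1.53070788e-03]), 'tau': array([ 4.21720528e-03, -4.81061661e+01,  2.98817074e+01,  1.37617771e-02,
       -6.18059767e-05,  3.88026592e-06]), 'tcp_pos': array([ 0.1774124 , -0.54655883,  0.23061734]), 'orientation': array([ 0.11048317, -0.11048653,  0.69890798, -0.69793541]), 'wrist_force': array([-0.30866264,  0.19365892, -0.44617771]), 'ft_torque': array([-0.02513474, -0.01231214, -0.04118624]), 'finger_gap': 0.0853106982043204}
[[-9.51172392e-01 -2.19600376e-04  3.08660059e-01]
 [-3.08660066e-01  1.35778829e-03 -9.51171446e-01]
 [-2.10217406e-04 -9.99999054e-01 -1.35927260e-03]]
```

View pics/scene0.png

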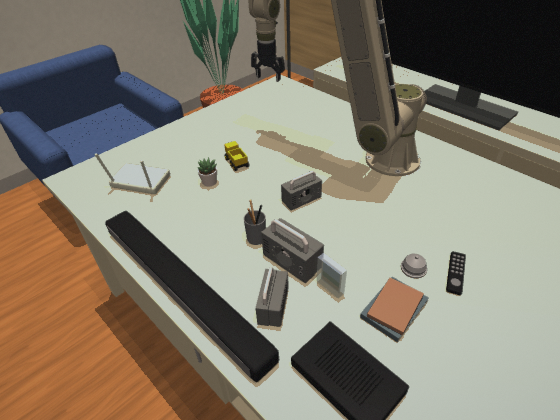

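View pics/top0.png

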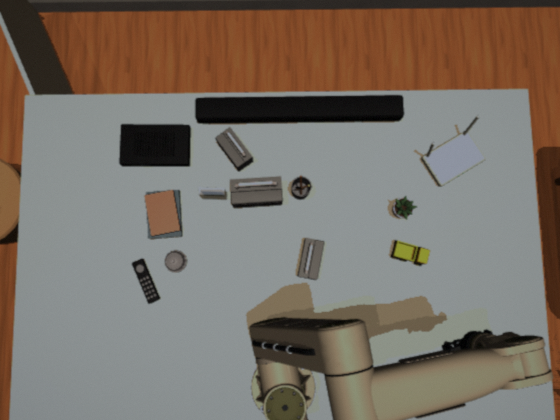

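Run:
```python
from h import *
t=cv2.imread("pics/top0.png");s=cv2.imread("pics/scene0.png")
a=cv2.resize(t[110:290,180:340],None,fx=3.3,fy=3.3,interpolation=cv2.INTER_CUBIC)
b=cv2.resize(s[160:340,210:370],None,fx=3.3,fy=3.3,interpolation=cv2.INTER_CUBIC)
cv2.imwrite("pics/crop1.png",a[:590]);cv2.imwrite("pics/crop2.png",b[:590])
for nm,p,q in [("big",(230,186),(282,184)),("back",(217,134),(239,169)),("near",(305,238),(316,279))]:
    P=onz("top",*p,0.1);Q=onz("top",*q,0.1);print(nm,P,Q,np.linalg.norm(P-Q))
```

```text
big [0.69566933 0.17138253 0.1       ] [ 0.69967549 -0.00966268  0.1       ] 0.18108953103829328
back [0.88247137 0.21588591 0.1       ] [0.75544237 0.13955758 0.1       ] 0.14819710346270965
near [ 0.5097535  -0.08505212  0.1       ] [ 0.36923215 -0.1189711   0.1       ] 0.14455707120538916
```

View pics/crop1.png

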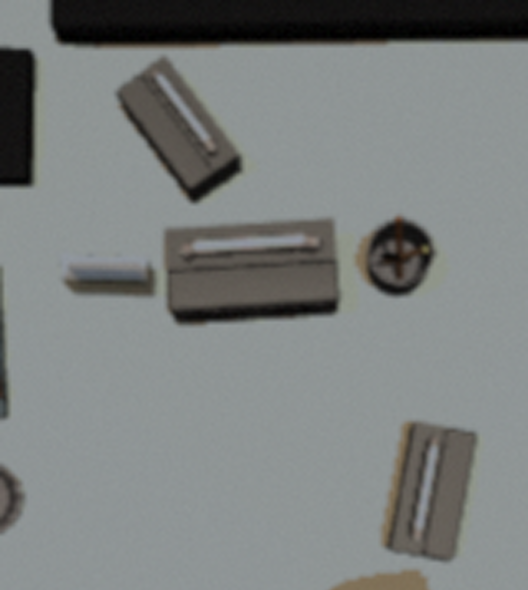

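View pics/crop2.png

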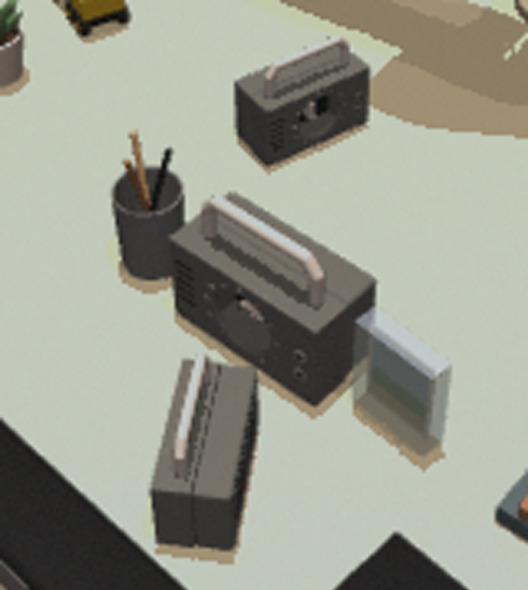

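The target is the largest of three look-alikes: top (256,190), scene (293,248). It measures 181 mm wide and stands between the cup and the photo block. The other two, at top (234,148) and (311,258), measure about 145 mm. The crop confirms its knob side faces away from the robot, so this is the one I'll work on.

Run:
```python
from h import *
P=[onz("top",180+u/3.3,110+v/3.3,0.104) for u,v in [(165,228),(335,218),(338,305),(172,312)]]
for p in P: print(p.round(4))
print(np.mean(P,0)); 
d=(P[0]-P[1]+P[3]-P[2]);print("yaw of +y minus 90:",np.degrees(np.arctan2(d[1],d[0]))-90)
H=[onz("top",180+u/3.3,110+v/3.3,0.15) for u,v in [(186,249),(318,240)]];print(H,np.mean(H,0))
d=H[0]-H[1];print(np.degrees(np.arctan2(d[1],d[0]))-90)
for n,(u,v) in dict(cup=(301,187),block=(213,194)).items(): print(n,onz("top",u,v,0.1))
c=np.mean(P,0); s=env.get_state();R=Rq(s["orientation"])
print("to handle xy, tool mm:",R.T@(np.array([*np.mean(H,0)[:2],0.42])-s["tcp_pos"])*1000)
```

```text
[0.7193 0.1709 0.104 ]
[ 0.7271 -0.0084  0.104 ]
[ 0.6342 -0.0098  0.104 ]
[0.6298 0.1642 0.104 ]
[0.67757982 0.07921483 0.104     ]
yaw of +y minus 90: 1.9651392715219203
[array([0.68806772, 0.1458567 , 0.15      ]), array([0.69515594, 0.01036929, 0.15      ])] [0.69161183 0.07811299 0.15      ]
2.9947816550521082
cup [ 0.68794538 -0.07563834  0.1       ]
block [0.66848378 0.23050895 0.1       ]
to handle xy, tool mm: [-681.94336018 -188.64722216 -435.71459693]
```

```bash
python3 -m inch '[[[-30,-50,-20,-7],[-65,-95,-40,-14],[-105,-110,-67,-22],[-145,-110,-93,-30],[-185,-110,-118,-38],[-225,-110,-144,-46],[-265,-110,-170,-54],[-305,-110,-195,-62],[-345,-110,-221,-70],[-385,-110,-246,-74.4]]]' 60 20
```

```text
clock: 1.15
tcp_pos: [0.468, -0.1929, 0.3413]
orientation: [-0.511, 0.511, -0.488, 0.488]
wrist_force: [1.3, -1.3, -1.2]
finger_gap: 0.0598
```

```bash
python3 -m inch '[[[-40,0,36,0],[-80,0,72,0],[-120,0,108,0],[-160,0,144,0],[-200,0,180,0],[-240,0,216,0],[-262,0,235,0],[-262,0,235,0],[-262,0,235,0]]]'
cat > snap.py <<'E'
from h import *
import sys
s=env.get_state();im=env.read_camera("wrist");cv2.imwrite(f"pics/{sys.argv[1]}.png",im)
np.save(f"pics/{sys.argv[1]}.npy",np.r_[s["tcp_pos"],s["orientation"]])
R=Rq(s["orientation"]);print(s["tcp_pos"],"yaw z",np.degrees(np.arctan2(R[1,2],R[0,2])),s["joint_pos"].round(2),"F",s["wrist_force"].round(1),s["clock"])
E
python3 snap.py w1
```

```text
clock: 2.05
tcp_pos: [0.6916, 0.0781, 0.3386]
orientation: [-0.51, 0.512, -0.49, 0.488]
wrist_force: [-0.3, -0.8, -0.1]
finger_gap: 0.0602
[0.69164181 0.07812902 0.33860422] yaw z 2.5231922665594078 [-0.    0.61  0.78  1.74 -0.    1.52] F [-0.3 -0.8 -0.1] 2.05
```

View pics/w1.png

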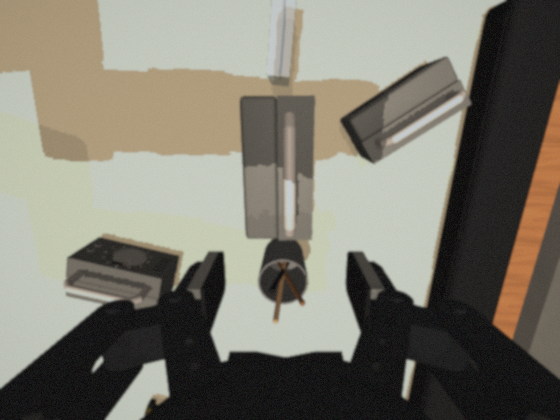

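Run:
```python
from h import *
v=np.load("pics/w1.npy");st=dict(tcp_pos=v[:3],orientation=v[3:]);c=cam("wrist",st)
im=cv2.imread("pics/w1.png");cv2.imwrite("pics/w1c.png",cv2.resize(im[80:260,220:340],None,fx=3.3,fy=3.3,interpolation=cv2.INTER_CUBIC))
print(proj("wrist",[0.6916,0.0781,0.15],c))
s=cv2.imread("pics/scene0.png");cv2.imwrite("pics/s0c.png",cv2.resize(s[200:290,250:340],None,fx=6.5,fy=6.5,interpolation=cv2.INTER_CUBIC))
```

```text
[285.51151701 184.19331796]
```

View pics/w1c.png

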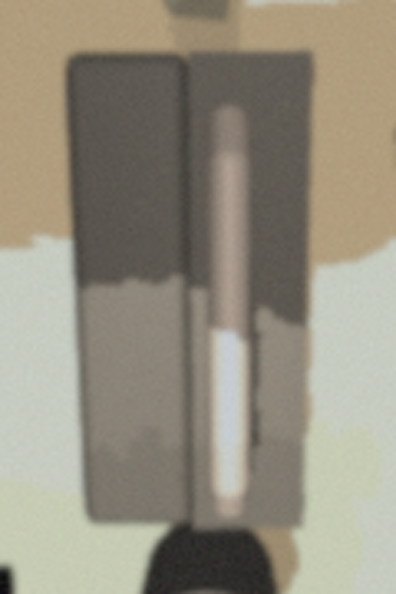

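View pics/s0c.png

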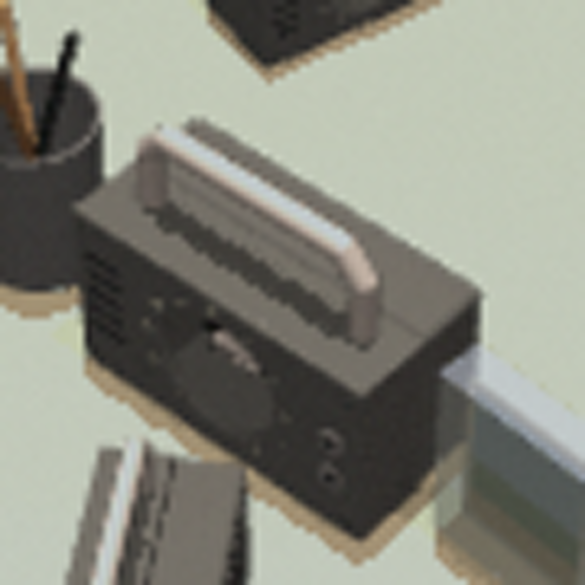

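Run:
```python
from h import *
v=np.load("pics/w1.npy");st=dict(tcp_pos=v[:3],orientation=v[3:]);c=cam("wrist",st)
f=lambda u,w,z:onz("wrist",220+u/3.3,80+w/3.3,z,c)
H=[f(229,107,.15),f(229,512,.15)];print(np.round(H,4),np.mean(H,0).round(4));d=H[0]-H[1];print(np.degrees(np.arctan2(d[1],d[0]))-90, np.linalg.norm(d))
P=[f(70,58,.104),f(310,55,.104),f(300,525,.104),f(90,520,.104)]
print(np.round(P,4),np.mean(P,0).round(4));d=P[0]-P[3]+P[1]-P[2];print(np.degrees(np.arctan2(d[1],d[0]))-90,np.linalg.norm(d)/2, np.linalg.norm(P[0]-P[1]))
# scene: base edge back corner and handle ends
g=lambda u,w:(250+u/6.5,200+w/6.5)
print("base corner +y back",onz("scene",*g(360,540),0),"base -y back",onz("scene",*g(85,360),0))
print("top corners back",onz("scene",*g(360,392),.104),onz("scene",*g(76,207),.104), onz("scene",*g(480,295),.104))
print("handle scene",onz("scene",*g(160,138),.152),onz("scene",*g(355,255),.152))
for w in [(0.691,.078,.15)]: print((proj("scene",w)-[250,200])*6.5)
```

```text
[[0.6922 0.1539 0.15  ]
 [0.6988 0.0181 0.15  ]] [0.6955 0.086  0.15  ]
2.753247812594097 0.13597644990763771
[[ 0.6359  0.1684  0.104 ]
 [ 0.7203  0.1731  0.104 ]
 [ 0.7288 -0.0045  0.104 ]
 [ 0.6446 -0.0062  0.104 ]] [0.6824 0.0827 0.104 ]
2.7946029573779896 0.17633408541667409 0.08446459630711685
base corner +y back [0.71739912 0.17618297 0.        ] base -y back [0.73026167 0.00116251 0.        ]
top corners back [0.71746456 0.17478351 0.104     ] [ 7.25985693e-01 -6.50483967e-04  1.04000000e-01] [0.63702408 0.17489853 0.104     ]
handle scene [0.69916883 0.03171214 0.152     ] [0.69179862 0.14735708 0.152     ]
[244.01720536 180.75060623]
```

```bash
python3 -m inch '[[[-7,40,4,-0.3],[-7,80,4,-0.3],[-7,115,4,-0.3],[-7,145,4,-0.3],[-7,170,4,-0.3],[-7,190,4,-0.3],[-7,200,4,-0.3],[-7,207,4,-0.3],[-7,207,4,-0.3]]]' 50
python3 snap.py w2
```

```text
clock: 3.0
tcp_pos: [0.6944, 0.0831, 0.1347]
orientation: [-0.511, 0.511, -0.488, 0.489]
wrist_force: [0.1, 0.4, -0.4]
finger_gap: 0.0499
[0.6944409  0.08306231 0.13467467] yaw z 2.61752460012818 [ 0.    0.6   0.25  1.22 -0.    1.53] F [ 0.1  0.4 -0.4] 3.0
```

View pics/w2.png

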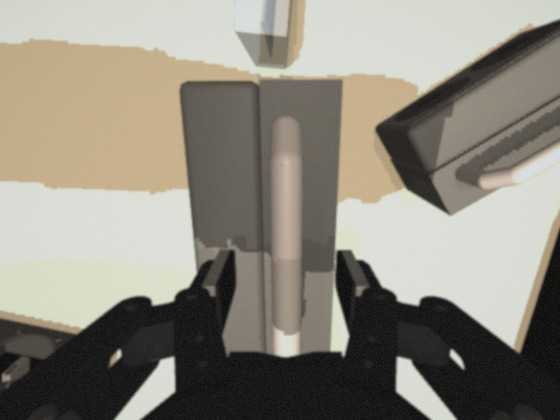

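```bash
python3 -m inch '[[[0,0,0,0],[0,0,0,0],[0,0,0,0],[0,0,0,0],[0,0,0,0],[0,0,0,0]]]' 5 20
python3 snap.py w3
```

```text
clock: 3.65
tcp_pos: [0.6949, 0.0839, 0.1353]
orientation: [0.512, -0.511, 0.488, -0.488]
wrist_force: [-3.1, -0.4, 5.1]
finger_gap: 0.0134
[0.6949132  0.08393125 0.13526091] yaw z 2.686760162714933 [ 0.01  0.6   0.25  1.22 -0.    1.53] F [-3.1 -0.4  5.1] 3.65
```

```bash
python3 -m inch '[[[0,-2.3,-6.6,0],[0,-4.5,-13.3,0],[0,-6.3,-20,0],[0,-7.8,-26.9,0],[0,-9,-33.8,0],[0,-9.9,-40.8,0],[0,-10.5,-47.8,0],[0,-10.8,-54.8,0],[0,-10.8,-54.8,0],[0,-10.8,-54.8,0]]]'
python3 snap.py w4
python3 - <<'E'
from h import *
im=env.read_camera("scene");cv2.imwrite("pics/s4.png",cv2.resize(im[160:310,210:360],None,fx=3.9,fy=3.9))
E
```

```text
clock: 4.7
tcp_pos: [0.6396, 0.0813, 0.145]
orientation: [-0.511, 0.512, -0.488, 0.488]
wrist_force: [2.5, -1.0, 3.8]
finger_gap: 0.0133
[0.639568   0.08127847 0.14495527] yaw z 2.6760905075837176 [ 0.    0.48  0.09  1.18 -0.    1.53] F [ 2.5 -1.   3.8] 4.7
```

View pics/s4.png

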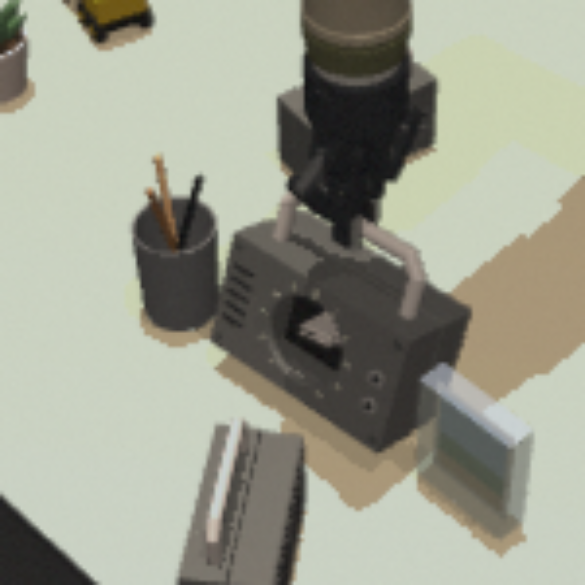

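```bash
python3 -m inch '[[[0,0.1,-7,0],[0,0.4,-14,0],[0,1.1,-21,0],[0,1.9,-28,0],[0,3.2,-34.9,0],[0,4.6,-41.7,0],[0,6.5,-48.5,0],[0,8.6,-55.2,0],[0,11.1,-61.8,0],[0,13.7,-68.3,0]]]'
python3 snap.py w5
python3 - <<'E'
from h import *
im=env.read_camera("scene");cv2.imwrite("pics/s5.png",cv2.resize(im[160:310,210:360],None,fx=3.9,fy=3.9))
E
```

```text
clock: 5.8
tcp_pos: [0.571, 0.0781, 0.131]
orientation: [-0.511, 0.512, -0.488, 0.488]
wrist_force: [1.3, -1.7, 1.6]
finger_gap: 0.013
[0.57098932 0.07809565 0.13101307] yaw z 2.6778786435708355 [-0.    0.36 -0.13  1.08 -0.    1.52] F [ 1.3 -1.7  1.6] 5.8
```

View pics/s5.png

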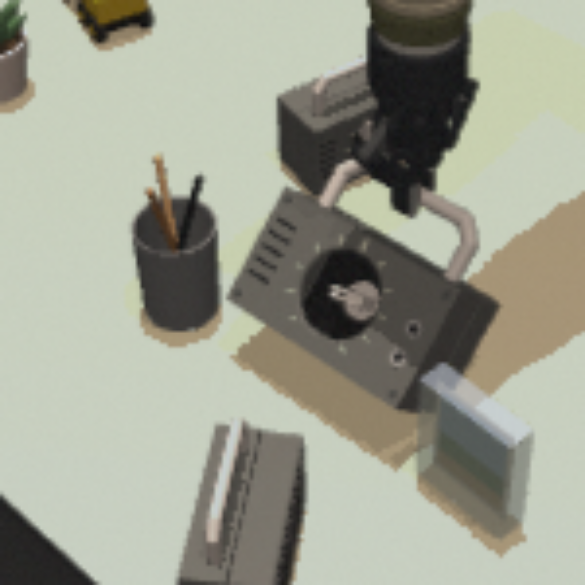

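```bash
python3 -m inch '[[[0,3.1,-6.3,0],[0,6.3,-12.5,0],[0,9.9,-18.6,0],[0,13.6,-24.5,0],[0,17.7,-30.2,0],[0,21.9,-35.8,0],[0,26.4,-41.2,0],[0,31.1,-46.3,0],[0,36.1,-51.3,0],[0,41.3,-56.1,0]]]'
python3 snap.py w6
python3 - <<'E'
from h import *
im=env.read_camera("scene");cv2.imwrite("pics/s6.png",cv2.resize(im[160:310,210:360],None,fx=3.9,fy=3.9))
E
```

```text
clock: 6.9
tcp_pos: [0.5152, 0.0755, 0.0896]
orientation: [-0.511, 0.512, -0.488, 0.488]
wrist_force: [-0.7, -0.9, -1.8]
finger_gap: 0.0129
[0.51519153 0.0755218  0.08955698] yaw z 2.681972089330947 [-0.01  0.3  -0.34  0.94 -0.    1.52] F [-0.7 -0.9 -1.8] 6.9
```

View pics/s6.png

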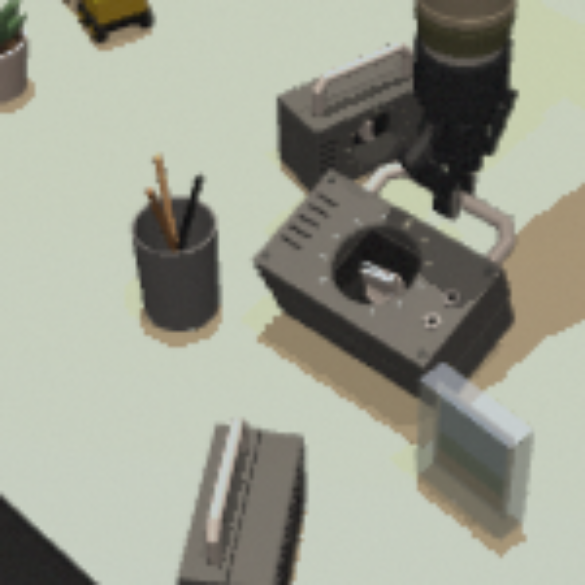

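```bash
python3 -m inch '[[[0,5.4,-4.5,0],[0,11,-8.7,0],[0,16.8,-12.7,0],[0,22.7,-16.4,0],[0,28.7,-19.9,0],[0,34.9,-23.1,0],[0,40,-25.6,0],[0,43.9,-27.3,0],[0,47,-28.6,0],[0,47,-28.6,0]]]'
python3 snap.py w7
python3 - <<'E'
from h import *
im=env.read_camera("scene");cv2.imwrite("pics/s7.png",cv2.resize(im[160:310,210:360],None,fx=3.9,fy=3.9))
E
```

```text
clock: 8.0
tcp_pos: [0.4873, 0.0742, 0.0432]
orientation: [0.512, -0.511, 0.488, -0.488]
wrist_force: [-0.4, 0.7, 0.6]
finger_gap: 0.0131
[0.48727954 0.07421249 0.0432003 ] yaw z 2.6783035947157035 [-0.01  0.3  -0.47  0.8  -0.    1.51] F [-0.4  0.7  0.6] 8.0
```

View pics/s7.png

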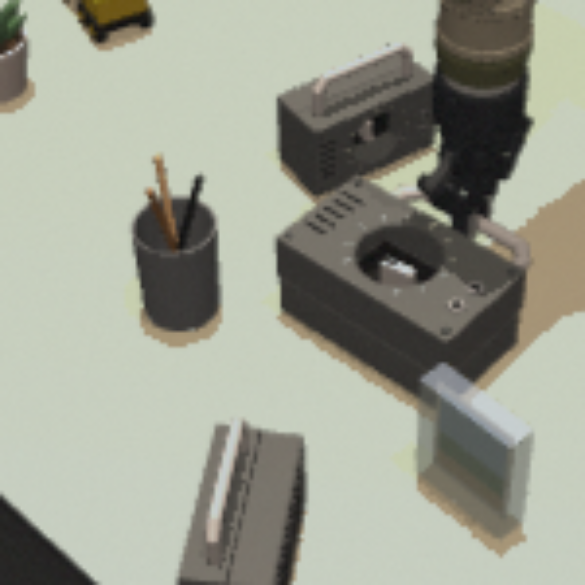

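View pics/w7.png

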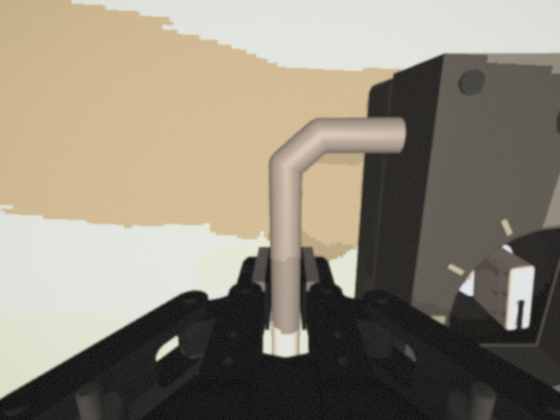

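```bash
python3 -m inch '[[[0,0,0,0],[0,0,0,0],[0,0,0,0],[0,-20,0,0],[0,-60,0,0],[0,-100,0,0],[0,-140,30,0],[0,-170,70,0],[0,-190,98,0],[0,-190,98,0]]]' 30
python3 -m inch '[[[0,0,0,0],[0,0,0,0]]]'
python3 snap.py w8
```

```text
clock: 9.1
tcp_pos: [0.5904, 0.0786, 0.2361]
orientation: [0.513, -0.509, 0.486, -0.49]
wrist_force: [-0.0, 0.1, -0.1]
finger_gap: 0.0298
clock: 9.3
tcp_pos: [0.5836, 0.0788, 0.2318]
orientation: [-0.511, 0.512, -0.489, 0.487]
wrist_force: [0.5, -0.3, -0.0]
finger_gap: 0.0302
[0.58358272 0.07876002 0.23177166] yaw z 2.6792242248539706 [-0.    0.34  0.09  1.32 -0.    1.52] F [ 0.5 -0.3 -0. ] 9.3
```

View pics/w8.png

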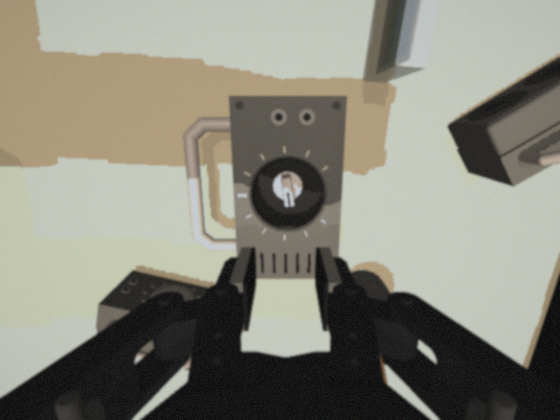

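Run:
```python
from h import *
im=cv2.imread("pics/w8.png");cv2.imwrite("pics/w8c.png",cv2.resize(im[140:240,235:335],None,fx=5.9,fy=5.9,interpolation=cv2.INTER_CUBIC))
v=np.load("pics/w8.npy");st=dict(tcp_pos=v[:3],orientation=v[3:]);c=cam("wrist",st)
g=cv2.cvtColor(im,cv2.COLOR_BGR2GRAY)
print((proj("wrist",[.585,.079,.088],c)))
```

```text
[286.82130388 193.9226091 ]
```

View pics/w8c.png

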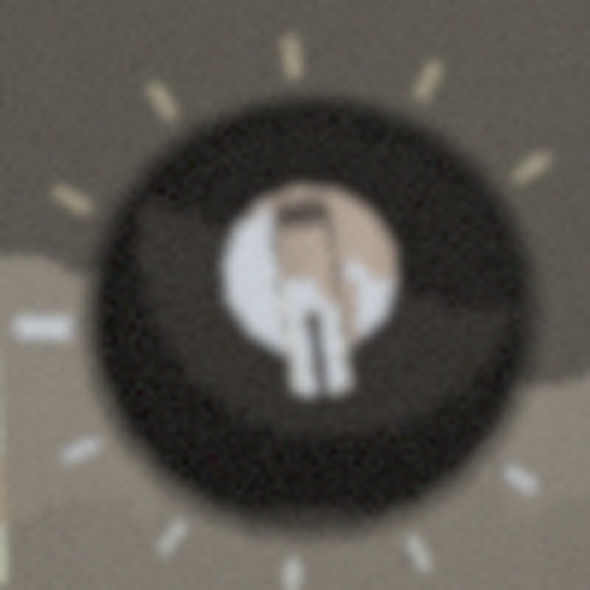

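Run:
```python
from h import *
v=np.load("pics/w8.npy");st=dict(tcp_pos=v[:3],orientation=v[3:]);c=cam("wrist",st)
f=lambda u,w,z:onz("wrist",235+u/5.9,140+w/5.9,z,c)
print("opening centre",f(314,312,.088), [np.linalg.norm(f(98,312,.088)-f(530,312,.088)),np.linalg.norm(f(314,98,.088)-f(314,525,.088))])
A=f(302,230,.074);B=f(322,393,.074);d=B-A
print("bar",A,B,(A+B)/2,np.linalg.norm(d),"heading",np.degrees(np.arctan2(d[1],d[0])))
L=f(315,312,.074);M=f(322,388,.074);d=M-L;print("line heading",np.degrees(np.arctan2(d[1],d[0])))
g=lambda u,w:onz("wrist",u,w,.088,c)
C=[g(230,97),g(347,96),g(338,278),g(236,277)]
print(np.round(C,4),np.mean(C,0))
d=C[0]-C[3]+C[1]-C[2];print("spk yaw",np.degrees(np.arctan2(d[1],d[0]))-90,np.linalg.norm(d)/2,np.linalg.norm(C[0]-C[1]),np.linalg.norm(C[2]-C[3]))
```

```text
opening centre [0.58629499 0.08009508 0.088     ] [np.float64(0.07046715508142239), np.float64(0.07173851516566399)]
bar [0.58382187 0.09078145 0.074     ] [0.58865572 0.06228887 0.074     ] [0.5862388  0.07653516 0.074     ] 0.02889971286784338 heading -80.37129636557205
line heading -82.02976078417737
[[ 0.5306  0.1646  0.088 ]
 [ 0.6336  0.1702  0.088 ]
 [ 0.6429 -0.009   0.088 ]
 [ 0.5362 -0.013   0.088 ]] [0.58584266 0.07822041 0.088     ]
spk yaw 2.3733143206389684 0.17855344216660118 0.10314595274740293 0.10676560516785057
```

```bash
python3 -m inch '[[[0,0,2.4,-8.5],[0,0,2.4,-17],[0,0,2.4,-25.5],[0,0,2.4,-34],[0,0,2.4,-42.5],[0,0,2.4,-51],[0,0,2.4,-59.5],[0,0,2.4,-68],[0,0,2.4,-76.5],[0,0,2.4,-85]]]' 24
python3 -m inch '[[[0,0,0,-8.5],[0,0,0,-17],[0,0,0,-25.5],[0,0,0,-34],[0,0,0,-42.5],[0,0,0,-51],[0,0,0,-59.5],[0,0,0,-68],[0,0,0,-76.5],[0,0,0,-85]]]' 24
python3 -m inch '[[[0,20,0,-8.5],[0,40,0,-16.3],[0,60,0,-16.3],[0,60,0,-16.3],[0,60,0,-16.3]]]' 24
python3 snap.py w9
```

```text
clock: 10.35
tcp_pos: [0.5859, 0.079, 0.2322]
orientation: [-0.707, 0.707, -0.013, 0.011]
wrist_force: [0.7, 0.5, -0.4]
finger_gap: 0.0238
clock: 11.35
tcp_pos: [0.586, 0.0789, 0.2322]
orientation: [0.53, -0.529, -0.468, 0.469]
wrist_force: [-0.1, -0.2, -0.4]
finger_gap: 0.0243
clock: 11.85
tcp_pos: [0.5863, 0.0789, 0.1728]
orientation: [0.46, -0.459, -0.537, 0.538]
wrist_force: [-0.2, -0.1, 0.7]
finger_gap: 0.0242
[0.58631101 0.07892408 0.17277245] yaw z -171.031186487567 [-0.    0.37 -0.02  1.19 -0.   -1.73] F [-0.2 -0.1  0.7] 11.85
```

View pics/w9.png

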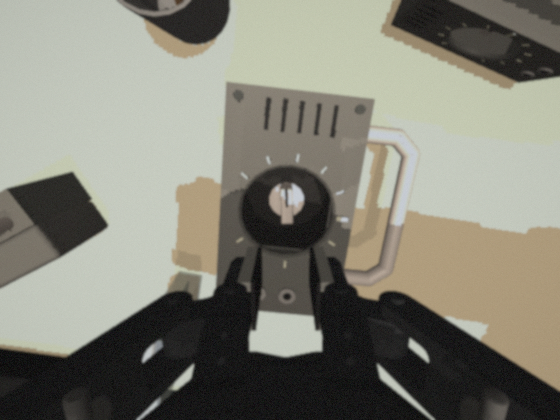

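Run:
```python
from h import *
v=np.load("pics/w9.npy");st=dict(tcp_pos=v[:3],orientation=v[3:]);c=cam("wrist",st)
im=cv2.imread("pics/w9.png");cv2.imwrite("pics/w9c.png",cv2.resize(im[155:265,232:342],None,fx=5.4,fy=5.4,interpolation=cv2.INTER_CUBIC))
for z in (.088,.074): print(proj("wrist",[*v[:2],z],c), (proj("wrist",[*v[:2],z],c)-[232,155])*5.4)
```

```text
[285.27194767 212.90015905] [287.66851743 312.66085885]
[285.22548571 207.77366788] [287.41762281 284.97780656]
```

View pics/w9c.png

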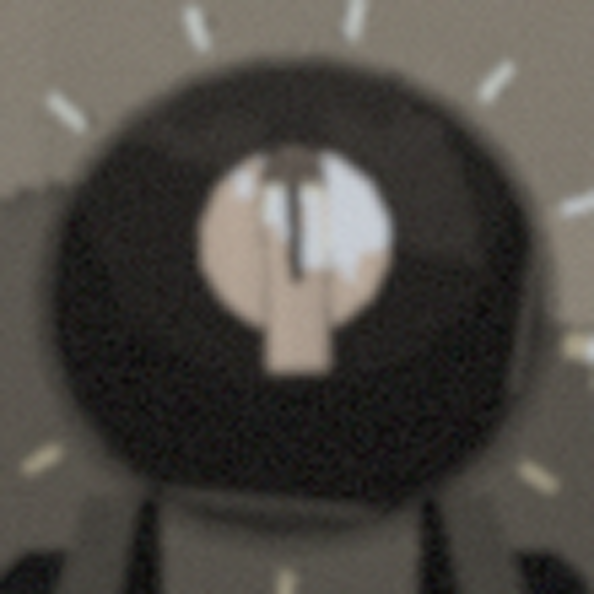

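```bash
python3 -m inch '[[[0,25,1.4,0],[0,50,1.4,0],[0,70,1.4,0],[0,85,1.4,0],[0,97,1.4,0],[0,107,1.4,0],[0,114,1.4,0],[0,118,1.4,0],[0,118,1.4,0],[0,118,1.4,0]]]' 24
python3 snap.py w10
```

```text
clock: 12.9
tcp_pos: [0.5865, 0.0786, 0.0555]
orientation: [-0.459, 0.46, 0.538, -0.537]
wrist_force: [-0.6, 0.0, 0.0]
finger_gap: 0.024
[0.58654594 0.07861538 0.05551175] yaw z -171.0241138399468 [-0.    0.45 -0.2   0.92 -0.   -1.73] F [-0.6  0.   0. ] 12.9
```

View pics/w10.png

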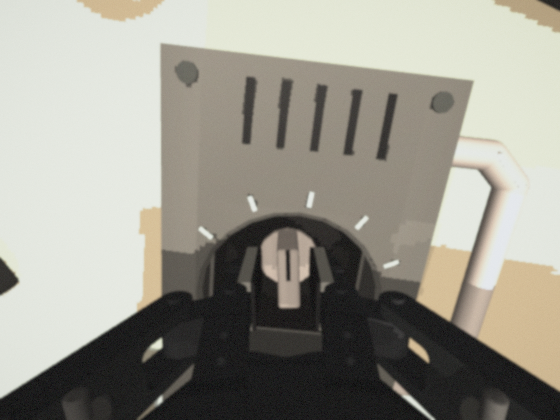

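```bash
python3 -m inch '[[[0,0,0,0],[0,0,0,0],[0,0,0,0],[0,0,0,0],[0,0,0,0]]]' 2 25
python3 snap.py w11
```

```text
clock: 13.45
tcp_pos: [0.586, 0.0786, 0.0557]
orientation: [0.459, -0.459, -0.538, 0.538]
wrist_force: [-2.9, 0.2, 5.9]
finger_gap: 0.0093
[0.58604267 0.07863514 0.05565025] yaw z -171.01741760311918 [-0.    0.45 -0.2   0.92 -0.   -1.73] F [-2.9  0.2  5.9] 13.45
```

```bash
python3 -m inch '[[[0,0,0,5],[0,0,0,10],[0,0,0,15],[0,0,0,20],[0,0,0,25],[0,0,0,30],[0,0,0,35],[0,0,0,40],[0,0,0,45],[0,0,0,50]]]'
python3 -m inch '[[[0,0,0,5],[0,0,0,10],[0,0,0,15],[0,0,0,20],[0,0,0,25],[0,0,0,30],[0,0,0,35],[0,0,0,40],[0,0,0,44],[0,0,0,46.4]]]'
python3 -m inch '[[[0,0,0,0],[0,0,0,0]]]'
python3 snap.py w12
```

```text
clock: 14.5
tcp_pos: [0.586, 0.0786, 0.0556]
orientation: [-0.644, 0.644, 0.292, -0.292]
wrist_force: [-3.9, 0.4, 6.0]
finger_gap: 0.0094
clock: 15.5
tcp_pos: [0.586, 0.0787, 0.0556]
orientation: [-0.707, 0.707, 0.015, -0.015]
wrist_force: [-3.7, -0.3, 5.4]
finger_gap: 0.0093
clock: 15.7
tcp_pos: [0.586, 0.0786, 0.0557]
orientation: [-0.707, 0.707, 0.016, -0.016]
wrist_force: [-3.6, 0.9, 6.3]
finger_gap: 0.0091
[0.58600027 0.07863492 0.055658  ] yaw z 92.568297082496 [-0.    0.45 -0.2   0.92 -0.   -0.05] F [-3.6  0.9  6.3] 15.7
```

View pics/w12.png

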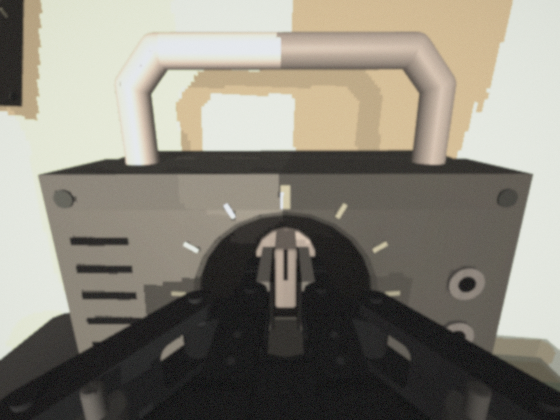

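The pointer (285,260) now lines up with the mid-scale mark (285,197), towards the handle. I'll release the knob and check.

```bash
python3 -m inch '[[[0,0,0,0],[0,0,0,0],[0,0,0,0],[0,-15,0,0],[0,-45,0,0],[0,-85,0,0],[0,-125,0,0],[0,-150,0,0],[0,-150,0,0],[0,-150,0,0]]]' 24
python3 snap.py w13
python3 - <<'E'
import cv2
im=cv2.imread("pics/w13.png");cv2.imwrite("pics/w13c.png",cv2.resize(im[80:280,170:400],None,fx=2.9,fy=2.9,interpolation=cv2.INTER_CUBIC))
E
```

```text
clock: 16.75
tcp_pos: [0.5866, 0.0787, 0.2053]
orientation: [-0.707, 0.707, 0.016, -0.015]
wrist_force: [0.2, -0.1, -0.0]
finger_gap: 0.0239
[0.58660441 0.07866953 0.20528875] yaw z 92.57683023990305 [-0.    0.35  0.04  1.26 -0.   -0.05] F [ 0.2 -0.1 -0. ] 16.75
```

View pics/w13c.png

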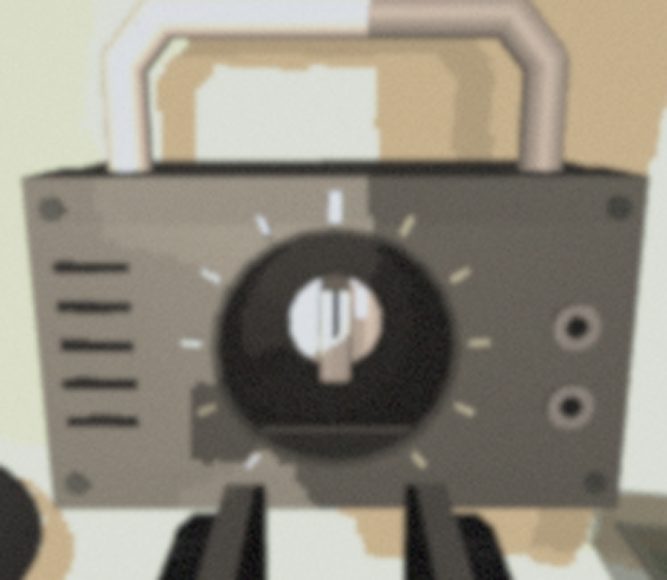

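Run:
```python
from h import *
v=np.load("pics/w13.npy");st=dict(tcp_pos=v[:3],orientation=v[3:]);c=cam("wrist",st)
f=lambda u,w,z:onz("wrist",170+u/2.9,80+w/2.9,z,c)
A=f(105,25,.058);B=f(568,25,.058);print("handle",(A+B)/2,np.linalg.norm(A-B))
C=[f(22,180,.088),f(648,177,.088),f(618,507,.088),f(53,507,.088)];print(np.round(C,4),np.mean(C,0))
d=C[1]-C[0]+C[2]-C[3];print(np.degrees(np.arctan2(d[1],d[0])),np.linalg.norm(d)/2)
print("opening",f(337,345,.088))
```

```text
handle [0.49154487 0.07496664 0.058     ] 0.1414585474943145
[[ 0.5397 -0.0133  0.088 ]
 [ 0.5307  0.1662  0.088 ]
 [ 0.6341  0.1716  0.088 ]
 [ 0.6423 -0.009   0.088 ]] [0.58670055 0.07886788 0.088     ]
92.7276597375493 0.18030745938300377
opening [0.58458538 0.07934047 0.088     ]
```

```bash
python3 -m inch '[[[-10,0,0,8.5],[-25,0,0,17],[-45,0,0,25.5],[-65,0,0,34],[-85,0,0,42.5],[-98.7,0,0,51],[-98.7,0,0,59.5],[-98.7,0,0,68],[-98.7,0,0,76.5],[-98.7,0,0,85]]]' 34
python3 -m inch '[[[0,20,0,5],[0,40,0,5],[0,40,0,5],[0,40,0,5]]]'
python3 snap.py w14
```

```text
clock: 17.8
tcp_pos: [0.4863, 0.0742, 0.2031]
orientation: [-0.53, 0.531, -0.468, 0.467]
wrist_force: [-0.4, 0.6, 0.0]
finger_gap: 0.0342
clock: 18.2
tcp_pos: [0.4864, 0.0742, 0.1639]
orientation: [-0.51, 0.512, -0.489, 0.488]
wrist_force: [-0.0, -0.1, -0.2]
finger_gap: 0.034
[0.48643705 0.07422074 0.16390759] yaw z 2.588297089240551 [-0.01  0.19 -0.29  1.1  -0.    1.51] F [-0.  -0.1 -0.2] 18.2
```

View pics/w14.png

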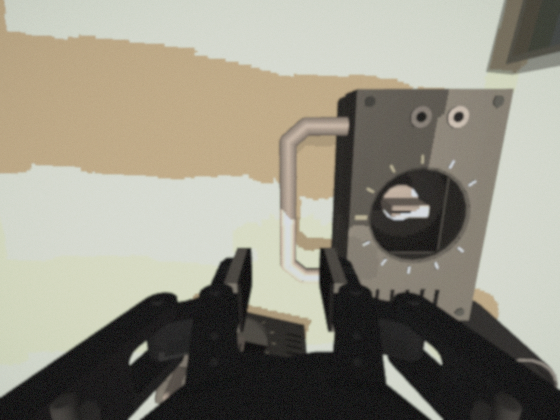

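```bash
python3 -m inch '[[[0,30,1.5,0],[0,60,1.5,0],[0,85,1.5,0],[0,103,1.5,0],[0,115,1.5,0],[0,121,1.5,0],[0,121,1.5,0],[0,121,1.5,0]]]'
python3 -m inch '[[[0,0,0,0],[0,0,0,0],[0,0,0,0],[0,0,0,0],[0,0,0,0]]]' 5 20
python3 snap.py w15
```

```text
clock: 19.05
tcp_pos: [0.4899, 0.0743, 0.0449]
orientation: [0.511, -0.511, 0.488, -0.489]
wrist_force: [0.3, 0.2, -0.2]
finger_gap: 0.0339
clock: 19.55
tcp_pos: [0.4892, 0.0743, 0.0449]
orientation: [0.511, -0.511, 0.488, -0.489]
wrist_force: [-2.5, 0.4, 4.9]
finger_gap: 0.0133
[0.48915635 0.07427137 0.04494494] yaw z 2.582911983440598 [-0.01  0.3  -0.46  0.81 -0.    1.51] F [-2.5  0.4  4.9] 19.55
```

View pics/w15.png

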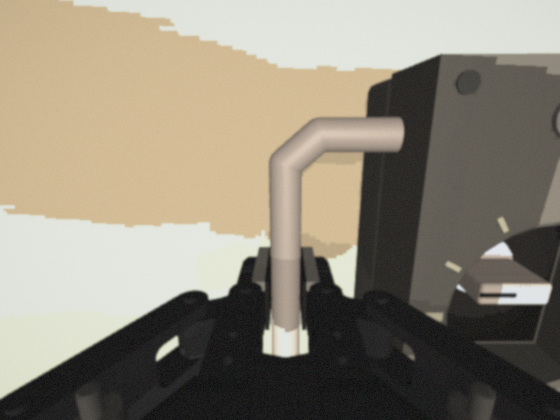

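```bash
python3 -m inch '[[[0,-6.5,2.7,0],[0,-12.9,5.7,0],[0,-19.1,8.9,0],[0,-25.1,12.4,0],[0,-31,16.1,0],[0,-36.8,20.1,0],[0,-42.4,24.3,0],[0,-47.8,28.8,0],[0,-53,33.6,0],[0,-58,38.6,0]]]'
python3 snap.py w16
python3 - <<'E'
from h import *
im=env.read_camera("scene");cv2.imwrite("pics/s16.png",cv2.resize(im[160:310,210:360],None,fx=3.9,fy=3.9))
E
```

```text
clock: 20.6
tcp_pos: [0.5278, 0.0761, 0.1027]
orientation: [-0.511, 0.511, -0.489, 0.489]
wrist_force: [-5.5, -0.1, 1.6]
finger_gap: 0.0132
[0.5277874  0.07605373 0.10267576] yaw z 2.580553118801737 [-0.01  0.31 -0.29  0.97 -0.    1.52] F [-5.5 -0.1  1.6] 20.6
```

View pics/s16.png

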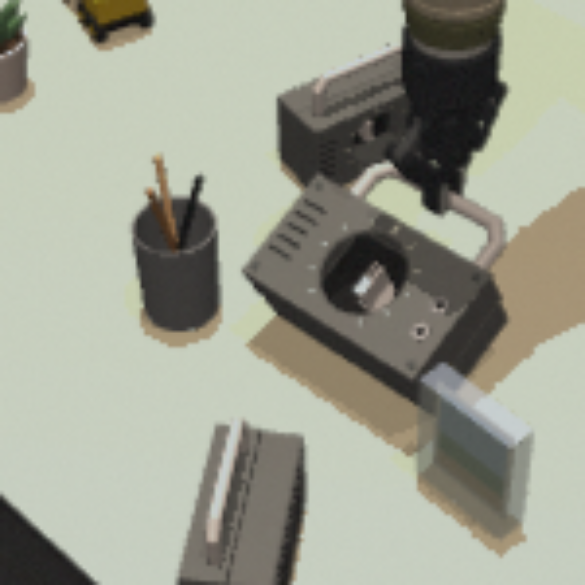

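```bash
python3 -m inch '[[[0,-4.7,5.1,0],[0,-9.2,10.5,0],[0,-13.4,16.1,0],[0,-17.5,21.8,0],[0,-21.2,27.7,0],[0,-24.8,33.8,0],[0,-28,40,0],[0,-31.1,46.3,0],[0,-33.7,52.8,0],[0,-36.2,59.4,0]]]'
python3 snap.py w17
python3 - <<'E'
from h import *
im=env.read_camera("scene");cv2.imwrite("pics/s17.png",cv2.resize(im[160:310,210:360],None,fx=3.9,fy=3.9))
E
```

```text
clock: 21.7
tcp_pos: [0.5887, 0.0788, 0.1398]
orientation: [0.512, -0.51, 0.488, -0.489]
wrist_force: [-2.5, 1.8, 2.7]
finger_gap: 0.0133
[0.58871826 0.07882398 0.13981176] yaw z 2.581591055444879 [-0.    0.39 -0.07  1.11  0.    1.52] F [-2.5  1.8  2.7] 21.7
```

View pics/s17.png

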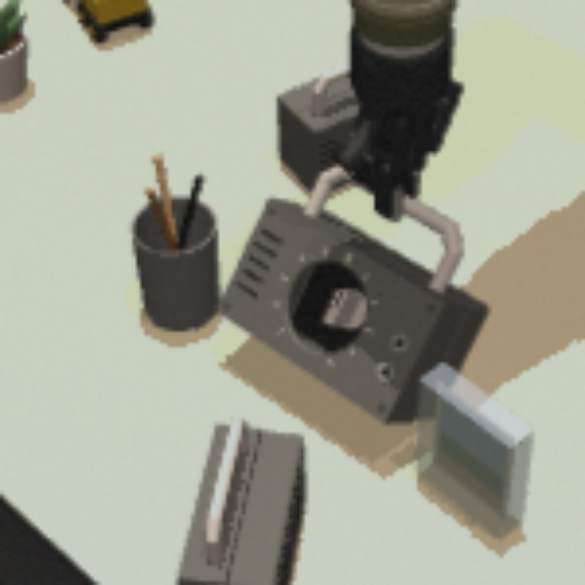

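```bash
python3 -m inch '[[[0,-2.1,6.7,0],[0,-4,13.5,0],[0,-5.4,20.3,0],[0,-6.7,27.2,0],[0,-7.5,34.2,0],[0,-8.2,41.2,0],[0,-8.5,48.2,0],[0,-8.6,55.2,0],[0,-8.3,62.2,0],[0,-7.7,69.2,0]]]'
python3 snap.py w18
python3 - <<'E'
from h import *
im=env.read_camera("scene");cv2.imwrite("pics/s18.png",cv2.resize(im[160:310,210:360],None,fx=3.9,fy=3.9))
E
```

```text
clock: 22.8
tcp_pos: [0.6571, 0.0819, 0.146]
orientation: [0.511, -0.511, 0.488, -0.489]
wrist_force: [0.4, 0.2, 5.1]
finger_gap: 0.0131
[0.65712647 0.0818797  0.14601955] yaw z 2.5765192432727724 [0.   0.52 0.14 1.2  0.   1.53] F [0.4 0.2 5.1] 22.8
```

View pics/s18.png

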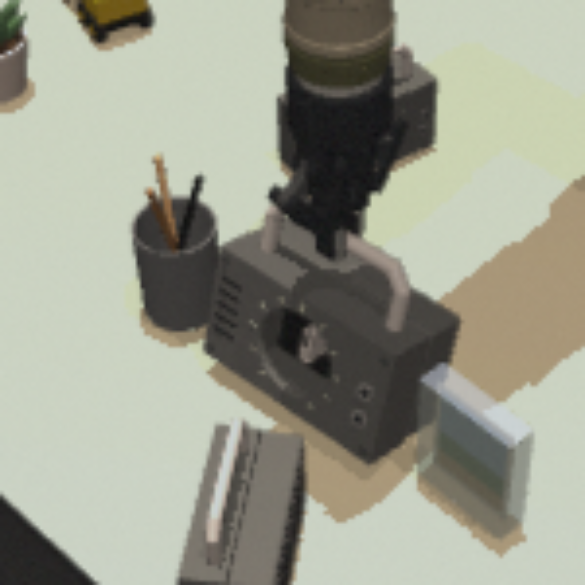

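```bash
python3 -m inch '[[[0,0.9,7,0],[0,2.1,13.9,0],[0,3.6,20.8,0],[0,5.4,27.5,0],[0,6.4,31,0],[0,7.5,34.2,0],[0,8.7,37.5,0],[0,9.7,40,0],[0,9.7,40,0],[0,9.7,40,0]]]'
python3 snap.py w19
python3 - <<'E'
from h import *
im=env.read_camera("scene");cv2.imwrite("pics/s19f.png",im);cv2.imwrite("pics/s19.png",cv2.resize(im[200:290,250:340],None,fx=6.5,fy=6.5,interpolation=cv2.INTER_CUBIC))
E
```

```text
clock: 23.9
tcp_pos: [0.696, 0.0837, 0.1361]
orientation: [-0.511, 0.511, -0.489, 0.489]
wrist_force: [2.0, 1.8, 0.9]
finger_gap: 0.0129
[0.69600356 0.08371402 0.13614938] yaw z 2.5840725735643453 [0.01 0.6  0.26 1.23 0.   1.53] F [2.  1.8 0.9] 23.9
```

View pics/s19.png

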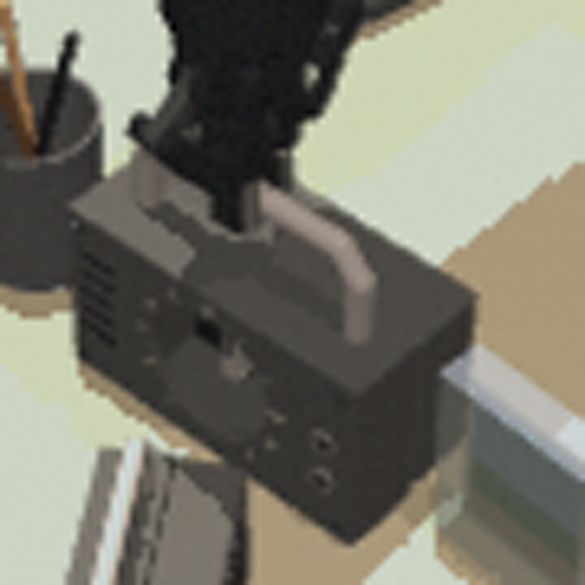

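```bash
python3 -m inch '[[[0,0.5,1.5,0],[0,1,2.5,0],[0,1,2.5,0],[0,1,2.5,0]]]' - 20
python3 snap.py w20
python3 - <<'E'
from h import *
im=env.read_camera("scene");cv2.imwrite("pics/s20.png",cv2.resize(im[200:290,250:340],None,fx=6.5,fy=6.5,interpolation=cv2.INTER_CUBIC))
for p in [(.7178,.176,0),(.7228,.176,0),(.7178,.176,.104),(.7228,.176,.104)]: print(((proj("scene",p)-[250,200])*6.5).round(1))
E
```

```text
clock: 24.4
tcp_pos: [0.6985, 0.0838, 0.1352]
orientation: [-0.511, 0.511, -0.489, 0.489]
wrist_force: [1.3, 2.4, 1.0]
finger_gap: 0.013
[0.69854455 0.0837983  0.13518203] yaw z 2.5840513165306613 [0.01 0.6  0.26 1.23 0.   1.53] F [1.3 2.4 1. ] 24.4
[359.1 540.3]
[351.8 546.5]
[361.5 393.9]
[353.8 400.1]
```

View pics/s20.png

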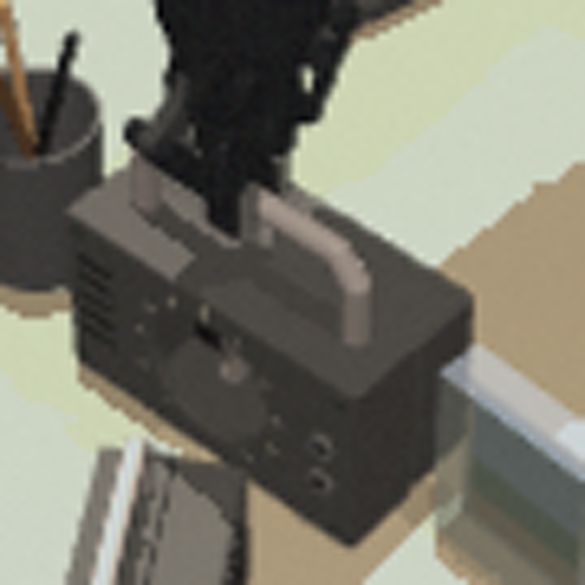

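```bash
python3 -m inch '[[[0,0,0,0],[0,0,0,0],[0,-2,0,0],[0,-4,0,0],[0,-4,-2,0],[0,-4,-4.2,0],[0,-4,-4.2,0]]]' - 60
python3 snap.py w21
python3 - <<'E'
from h import *
im=env.read_camera("scene");cv2.imwrite("pics/s21.png",cv2.resize(im[200:290,250:340],None,fx=6.5,fy=6.5,interpolation=cv2.INTER_CUBIC))
E
```

```text
clock: 25.2
tcp_pos: [0.6933, 0.0833, 0.1383]
orientation: [-0.51, 0.512, -0.489, 0.488]
wrist_force: [-0.9, 0.4, -8.6]
finger_gap: 0.0118
[0.69331447 0.08325587 0.13827391] yaw z 2.5646848643541498 [ 0.    0.59  0.25  1.23 -0.    1.53] F [-0.9  0.4 -8.6] 25.2
```

View pics/s21.png

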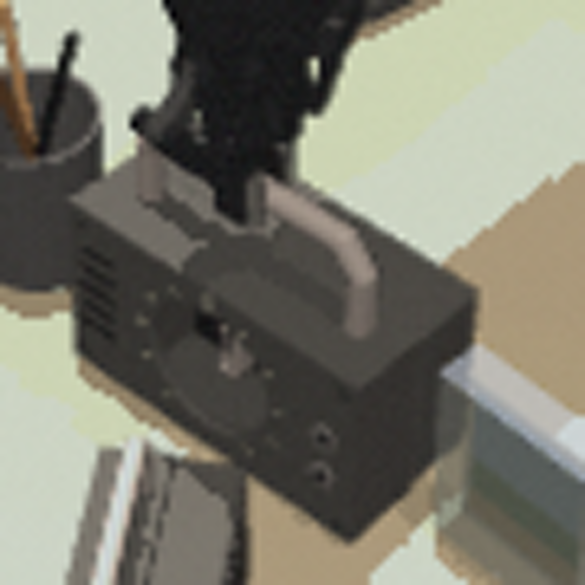

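```bash
python3 -m inch '[[[0,0,-2.5,0],[0,1.5,-2.5,0],[0,3,-2,0],[0,3.7,0,0],[0,4,1.2,0],[0,4,1.2,0],[0,4,1.2,0]]]'
python3 snap.py w22
python3 - <<'E'
from h import *
im=env.read_camera("scene");cv2.imwrite("pics/s22.png",cv2.resize(im[200:290,250:340],None,fx=6.5,fy=6.5,interpolation=cv2.INTER_CUBIC))
E
```

```text
clock: 26.0
tcp_pos: [0.696, 0.0837, 0.1358]
orientation: [0.511, -0.511, 0.488, -0.489]
wrist_force: [-0.3, 0.8, -4.0]
finger_gap: 0.0118
[0.6959993  0.08369679 0.13578737] yaw z 2.5832756959708947 [0.01 0.6  0.25 1.23 0.   1.53] F [-0.3  0.8 -4. ] 26.0
```

View pics/s22.png

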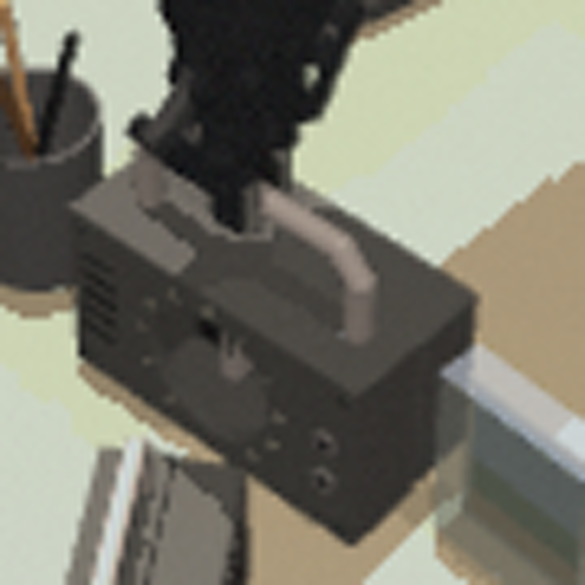

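```bash
python3 -m inch '[[[0,-2,-2,0],[0,-2.5,-4,0],[0,-1.5,-4.5,0],[0,0,-3.5,0],[0,0.4,-2,0],[0,0.6,-1.5,0],[0,0.6,-1.5,0]]]'
python3 -m inch '[[[0,0,0,0],[0,0,0,0],[0,0,0,0],[0,0,0,0]]]' 34 20
python3 snap.py w23
python3 - <<'E'
from h import *
im=env.read_camera("scene");cv2.imwrite("pics/s23.png",cv2.resize(im[200:290,250:340],None,fx=6.5,fy=6.5,interpolation=cv2.INTER_CUBIC))
E
```

```text
clock: 26.8
tcp_pos: [0.6952, 0.0834, 0.1359]
orientation: [0.512, -0.51, 0.488, -0.489]
wrist_force: [2.8, -0.0, 3.2]
finger_gap: 0.0116
clock: 27.2
tcp_pos: [0.6936, 0.0835, 0.1343]
orientation: [-0.511, 0.511, -0.489, 0.488]
wrist_force: [-0.4, -0.9, -0.0]
finger_gap: 0.0339
[0.69355339 0.08351123 0.13430113] yaw z 2.5815212135206775 [ 0.01  0.59  0.25  1.22 -0.    1.53] F [-0.4 -0.9 -0. ] 27.2
```

View pics/s23.png

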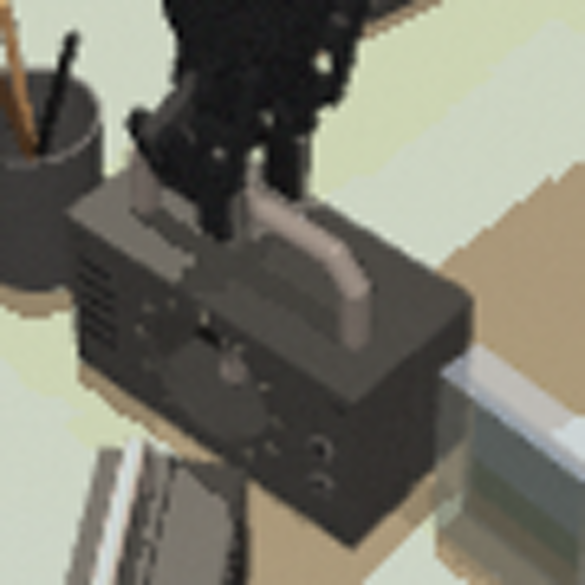

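```bash
python3 -m inch '[[[0,-20,0,0],[0,-50,0,0],[0,-90,0,0],[0,-130,0,0],[0,-170,2,0],[4,-195,-1,0],[5,-204,-1.8,0],[5,-204,-1.8,0],[5,-204,-1.8,0]]]' 60
python3 snap.py w24
python3 - <<'E'
from h import *
im=cv2.imread("pics/w24.png");cv2.imwrite("pics/w24c.png",cv2.resize(im[80:260,220:340],None,fx=3.3,fy=3.3,interpolation=cv2.INTER_CUBIC))
E
```

```text
clock: 28.2
tcp_pos: [0.6925, 0.0784, 0.338]
orientation: [-0.511, 0.511, -0.489, 0.489]
wrist_force: [-0.1, 0.1, 0.2]
finger_gap: 0.0602
[0.69253097 0.07844595 0.33804142] yaw z 2.576587900200253 [-0.    0.61  0.77  1.73 -0.    1.52] F [-0.1  0.1  0.2] 28.2
```

View pics/w24c.png

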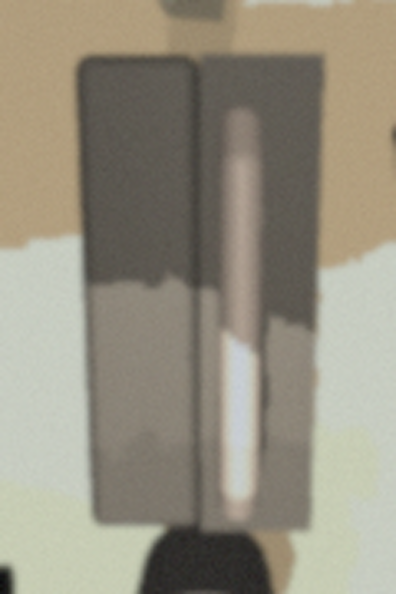

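```bash
python3 -m inch '[[[-5,40,6,0],[-5,80,6,0],[-5,115,6,0],[-5,145,6,0],[-5,170,6,0],[-5,190,6,0],[-5,199,6,0],[-5,203.5,6,0],[-5,203.5,6,0],[-5,203.5,6,0]]]' 50
python3 -m inch '[[[0,0,0,0],[0,0,0,0],[0,0,0,0],[0,0,0,0],[0,0,0,0],[0,0,0,0]]]' 5 100
python3 snap.py w25
python3 -m inch '[[[0,-2,0,0],[0,-4,0,0],[0,-6,0,0],[0,-6,-3,0],[0,-6,-6,0],[0,-6,-9,0],[0,-6,-9,0],[0,-6,-9,0]]]'
python3 snap.py w26
```

```text
clock: 29.25
tcp_pos: [0.6988, 0.0837, 0.1362]
orientation: [0.511, -0.511, 0.488, -0.489]
wrist_force: [-0.5, 0.0, 0.5]
finger_gap: 0.0501
clock: 29.85
tcp_pos: [0.6994, 0.0837, 0.1363]
orientation: [0.512, -0.51, 0.488, -0.489]
wrist_force: [4.0, 0.2, 4.5]
finger_gap: 0.0109
[0.69943646 0.08370916 0.13628407] yaw z 2.575986947322396 [0.01 0.6  0.26 1.23 0.   1.53] F [4.  0.2 4.5] 29.85
clock: 30.7
tcp_pos: [0.6891, 0.0833, 0.1412]
orientation: [-0.511, 0.511, -0.489, 0.489]
wrist_force: [0.2, 0.4, -8.3]
finger_gap: 0.0103
[0.68908373 0.08330901 0.14116318] yaw z 2.5805977367361277 [ 0.    0.58  0.24  1.23 -0.    1.53] F [ 0.2  0.4 -8.3] 30.7
```

```bash
python3 -m inch '[[[0,1.5,0,0],[0,3,0,0],[0,3,0,0],[0,3,0,0]]]'
python3 snap.py w27
python3 - <<'E'
from h import *
im=env.read_camera("scene");cv2.imwrite("pics/s27.png",cv2.resize(im[200:290,250:340],None,fx=6.5,fy=6.5,interpolation=cv2.INTER_CUBIC))
E
```

```text
clock: 31.15
tcp_pos: [0.6892, 0.0833, 0.138]
orientation: [-0.511, 0.511, -0.489, 0.489]
wrist_force: [0.3, 0.5, -8.3]
finger_gap: 0.0106
[0.6891951  0.083298   0.13798065] yaw z 2.578339967987821 [ 0.    0.58  0.24  1.22 -0.    1.53] F [ 0.3  0.5 -8.3] 31.15
```

View pics/s27.png

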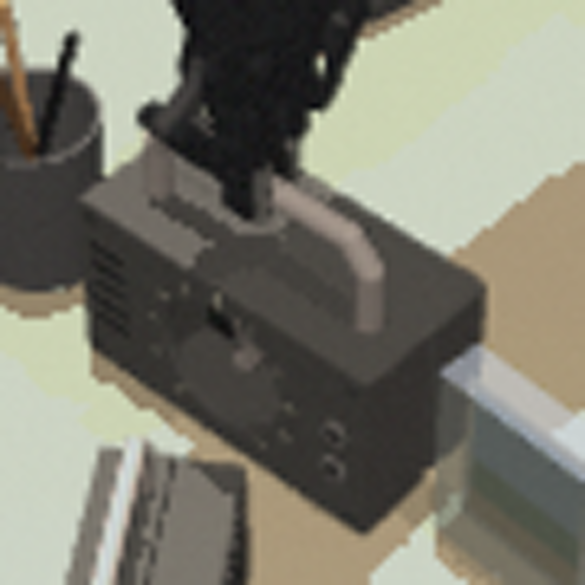

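```bash
python3 -m inch '[[[0,0,2,0],[0,0,3.5,0],[0,0.7,3.5,0],[0,1.4,3.5,0],[0,1.8,3.5,0],[0,1.8,3.5,0]]]'
python3 snap.py w28
```

```text
clock: 31.85
tcp_pos: [0.6934, 0.0835, 0.1371]
orientation: [0.512, -0.511, 0.488, -0.489]
wrist_force: [2.1, 0.1, -4.6]
finger_gap: 0.0108
[0.69339922 0.08345547 0.13714599] yaw z 2.575636572280921 [ 0.01  0.59  0.25  1.22 -0.    1.53] F [ 2.1  0.1 -4.6] 31.85
```

```bash
python3 -m inch '[[[0,0.4,0,0],[0,0.8,0,0],[0,0.8,0,0]]]' - 20
python3 snap.py w29
python3 -m inch '[[[0,0.3,0.3,0],[0,0.3,0.3,0]]]' 
python3 -m inch '[[[0,0,0,0],[0,0,0,0],[0,0,0,0]]]' 34
python3 -m inch '[[[0,-20,0,0],[0,-50,0,0],[0,-90,0,0],[0,-130,0,0],[0,-170,0,0],[4,-195,-1,0],[5,-204,-1.4,0],[5,-204,-1.4,0],[5,-204,-1.4,0]]]' 60
python3 snap.py w30
python3 - <<'E'
from h import *
im=cv2.imread("pics/w30.png");a=cv2.resize(im[80:260,220:340],None,fx=3.3,fy=3.3,interpolation=cv2.INTER_CUBIC)
im=cv2.imread("pics/w1.png");b=cv2.resize(im[80:260,220:340],None,fx=3.3,fy=3.3,interpolation=cv2.INTER_CUBIC)
cv2.imwrite("pics/w30c.png",np.hstack([a,b]))
im=env.read_camera("scene");cv2.imwrite("pics/s30f.png",im)
cv2.imwrite("pics/s30.png",cv2.resize(im[200:290,250:340],None,fx=6.5,fy=6.5,interpolation=cv2.INTER_CUBIC))
E
```

```text
clock: 32.2
tcp_pos: [0.6939, 0.0835, 0.1369]
orientation: [0.512, -0.51, 0.488, -0.489]
wrist_force: [2.6, 0.1, 0.7]
finger_gap: 0.0107
[0.69394379 0.08346362 0.13693476] yaw z 2.575679230120732 [ 0.    0.59  0.25  1.22 -0.    1.53] F [2.6 0.1 0.7] 32.2
clock: 32.45
tcp_pos: [0.6944, 0.0835, 0.1368]
orientation: [0.512, -0.51, 0.488, -0.49]
wrist_force: [4.8, 1.2, 4.1]
finger_gap: 0.0109
clock: 32.75
tcp_pos: [0.6918, 0.0835, 0.1343]
orientation: [-0.51, 0.512, -0.489, 0.488]
wrist_force: [-0.8, 0.1, 0.6]
finger_gap: 0.0339
clock: 33.65
tcp_pos: [0.6917, 0.0784, 0.3382]
orientation: [-0.511, 0.512, -0.489, 0.488]
wrist_force: [0.0, 0.3, 0.1]
finger_gap: 0.0601
[0.69166289 0.07843154 0.33820398] yaw z 2.577127222505499 [-0.    0.61  0.77  1.73 -0.    1.52] F [0.  0.3 0.1] 33.65
```

View pics/w30c.png

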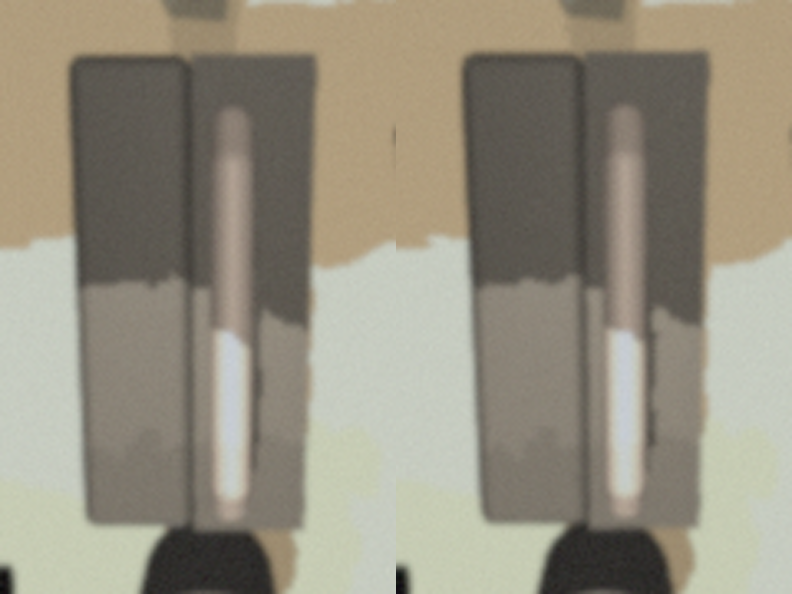

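View pics/s30.png

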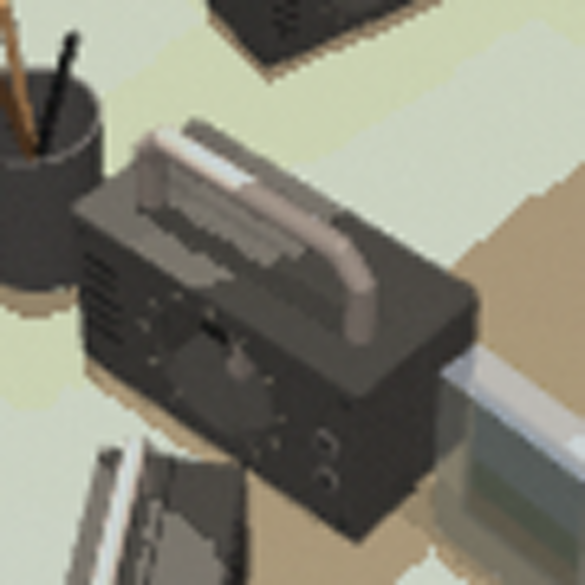

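The speaker now sits within about 1 mm of its original outline, at the same yaw, with the pointer up. I'll check the bystanders before handing in.

Run:
```python
from h import *
im=env.read_camera("top")
cv2.imwrite("pics/both.png",np.hstack([cv2.resize(im[100:320],(400,157)),cv2.resize(cv2.imread("pics/top0.png")[100:320],(400,157))]))
cv2.imwrite("pics/s31.png",cv2.imread("pics/s30f.png"))
```

```text
(no output)
```

View pics/both.png

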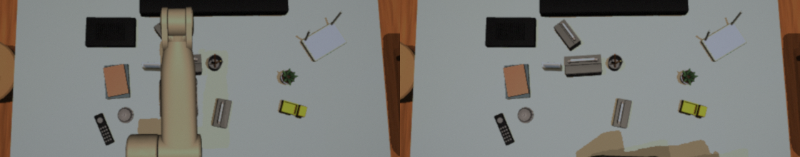

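View pics/s31.png

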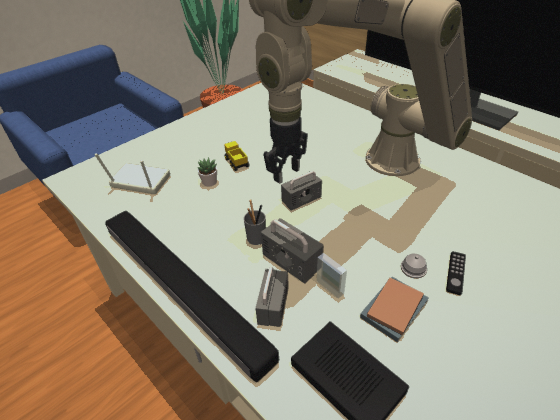

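Nothing else has moved in either view, and the gripper hovers clear with nothing in it.

```bash
python3 -c "
from workcell import env
print(env.get_state()['clock']);print(env.hand_in())"
```

```text
33.8
the job is handed in; nothing more can be done
None
```

The job is handed in at about 34 s of the 72 s allowed.

- **Laying down:** I held the large speaker lightly by its handle, tipped it over its lower front edge onto the grille, and let go. The wrist force was close to zero when it touched down.
- **Knob:** I reached through the guard opening and turned the knob about 96° clockwise. A close-up after release shows the pointer on the mid-scale mark, towards the handle. After the speaker was stood up again, the small scene-camera view still shows it pointing up.
- **Standing up:** I brought the speaker back up the same way, but it first ended about 5 mm too far back. My first correction in place did not hold, so I gripped it again, lifted it a few millimetres and set it down once more. I compared wrist pictures from nearly the same spot before and after: position agrees within about 1 mm and there is no visible change in direction.
- **Other things:** In the scene view, the other objects stand where they were. In the last top picture the arm hid part of the speaker and its surroundings, so that view could not confirm the things right next to it. The gripper was open and clear of everything at the end.

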